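# Press the filter tray of a dust-sampling head home with the hand tamper

## Robot

A 7-joint arm with a two-finger parallel gripper is mounted at the origin on the work surface. World frame = base frame: x ahead of the robot, y to its left, z up, the work surface at z = 0. Lengths are in m, angles in rad, forces in N, time in s.
With the tool pointing down it reaches from about 0.4 to 0.85 m from the base axis. Payload 10.4 kg.
Tool frame: the origin (TCP) lies between the finger pads; the fingertips stand 22 mm ahead of it and the grasp point (between the pads) lies 3 mm ahead of it; z points along the fingers, y is the line along which they close (so a half turn about z gives the same grasp; the last joint's range is limited). The gripper opens to 85 mm and grips with 20 to 120 N. Pads are 22 mm wide; open, the fingers measure 114 mm over their backs; the gripper's body (76 mm by 85 mm) begins 54 mm behind the grasp point. The pads swing forward as they close: fully open they stand 13 mm farther back than shut.
Start: joints at [1.177, 0.332, -0.065, 1.46, 0.022, 1.35, -0.088], TCP at [0.226, -0.583, 0.253] pointing down, gripper open.
Joint ranges: [-2.6, 2.6], [-0.5, 2.12], [-1.47, 1.34], [0.16, 2.42], [-1.27, 4.41], [0.06, 2.06], [-2.6, 2.6]. Speed limits (rad/s): [2.22, 2.22, 2.79, 2.79, 3.14, 3.14, 3.14].

## Interface

Orientations are given as a unit quaternion [x, y, z, w].
In Python, from workcell import manip, camera, ticket, boxes_of, outline_of gives the robot as it stands.
- The arm moves only by the tool carry_out, never from a script. Its argument "deltas" is a list of rows, each a list of 5 numbers: the shift along the tool's x, y, z as a fraction of full scale, then the turn about the tool's z as a fraction of full scale, then the opening, from -1 (shut) to 1 (fully open), so that 0 is half open. In form: [[tx, ty, tz, spin, gripper], ...]. A call has 1 to 20 rows; each row is the pose to reach, as a shift and turn from the pose commanded when the call began, along the tool's axes at that moment; what a row does not reach only later rows make up. Full scale, the value 1, is 150 mm for a shift and 30 degrees for a turn. A row lasts 1/8 s, in which the tool goes at most 62.5 mm and 10.7 degrees, less where a joint would pass 70% of its speed; a pose out of reach is approached as far as the arm can. A call with a number of a shift or a turn outside -1 to 1 is refused whole. A call with a gripper value outside its range is refused whole. The fingers move at their own pace and stop on an object; "force" is the grip in N (left out, the last holds). Time passes only in rows, so rows that repeat a pose let the fingers close. It gives the time, the measured TCP pose, the force, the opening and the grip force at its end, in the units of the state.
- manip.get_obs(): the state, without advancing time (a new reading comes with each control period).
- camera(name): name is "scene" or "side" or "wrist"; returns a dict with "img" (400x640x3 uint8, red, green, blue), "depth" (400x640 float32, m along the optical axis (not along the pixel's ray), 0 where there is no reading), "vertical_fov" (degrees; the focal length in pixels is half the picture's height over the tangent of half this angle, whatever the lens; pixels are square), "cx", "cy" (the principal point, pixels), "R" (3x3) and "t" (3): a world point X has camera coordinates R X + t. Camera axes: x right, y down, z forward; pixel columns grow to the right and rows downward; lengths in m; the calibration is good to about 2 mm. The wrist camera is an equidistant fisheye: a pixel r from the principal point sees the ray r / f radians off the axis. A picture is of the moment at which its call begins.
- ticket.hand_in(): hands the job in; it is judged then, once.
Trained networks look in a picture, given as the dict that the camera call returned (one of the last four; its "shot" number tells which), for a name from the list of things; names that differ only in an ending like _2 or _b are one class to them, and where a whole thing is asked for, a point or a joint stands for the part that bears it (a point fixed in the world has none). Each returns a list of dicts, best first, with "conf" (0 to 1); they miss things now and then, are a little off and sometimes report something else, mostly with a low value. They report only what shows in the picture. A call takes as long as a camera call. They do not tell look-alikes from the thing itself.
- boxes_of(query, picture): "position" ([x, y, z] in m, in world coordinates, good to about 4 mm: the middle of the surface that is visible of it).
- outline_of(query, picture): "region" (400x640 bool, what is visible of it).
The state is a dict: "clock": time; "joint_pos": joint angles; "joint_velocities": joint speeds; "tau": joint torques, N m; "position": TCP position; "ee_rot": TCP orientation; "ft_force": force on the tool from outside, world axes, zero at the start; "torque": the same for the moment, N m; "grip_width": opening from 0.0 (shut) to 1.0 (fully open); "grasp_force": force on a finger pad.
Only numpy, scipy, OpenCV 4.12 (cv2) and the standard library are available. Lean on these libraries where they do the work, as an engineer would, in place of code of your own. Each camera call takes 0.05 s, during which the arm holds its last target. There are 200 camera calls.

## Task

The white filter tray in the blue dust-sampling head is sitting high and crooked. Take the red-handled tamper from its black rest, press the tray squarely down with the tamper's flat foot until it bottoms out level, and lean on it there with about 18 N for half a second, never with more than 25 N. Then set the tamper back down upright in its rest and let go; press with the tamper only, not with the gripper, and do not disturb the tin, the jar, the stone sample or the filter cassette.

Things in the scene. Friction and masses are not known exactly. Their poses are not given: they have to be found in the camera images.
- head_rim (a point): Dust-sampling head, fixed to the bench: a blue open cup, 84 mm outside and 74 mm inside diameter, upright on a round dark steel foot (120 mm diameter, 16 mm high), with a brass hose port on its side. This point is the centre of the cup's mouth, 76 mm above the bench; z is up. The cup and the tamper's rest may stand on either side.
- tray_top (a point): White round filter tray in the cup, 70 mm diameter, black seal round it. This point is the centre of its upper face, z the face's normal. It starts 12 to 37 mm below the rim, 5 to 16 mm above its stop, tilted 0.03 to 0.1 rad. The solid stop cannot be seen and lies 28 to 42 mm below the rim, differently each time and not told by where the tray starts: it must be felt.
- tray: The same tray as a whole; origin at the centre of its upper face. On the way down a light spring and the seal's drag resist with 7 to 12 N; a push that stays above 13 N means it is on its stop. It tilts about the origin, up to 0.12 rad; a flat foot pressed on it tips it to the foot's own angle. The seal keeps it at the height and angle at which it is left.
- tamper_grip (a point): Tamper, a loose hand tool of about 0.4 kg, 110 mm tall, standing upright in its rest: flat steel foot (disc 58 mm diameter, 12 mm thick), steel neck 18 mm diameter, red handle of square section 26 x 26 mm and 60 mm high at the top. This point is the centre of the red handle: 80 mm above the underside of the foot, 30 mm below the top. z runs up the tool; x and y are square to the handle's flat sides.
- tamper_foot (a point): Centre of the underside of the tamper's foot; same axes as the handle. z up when it stands upright.
- rest_in (a point): Tamper rest, black, fixed to the bench: round base 100 mm diameter and 10 mm high, on it a ring 66 mm inside and 76 mm outside diameter that stands 10 mm above the base. This point is the centre of the floor inside the ring, 10 mm above the bench, on which the tamper's foot stands (4 mm play all round).
- tamper: The whole tamper; origin at the centre of the underside of its foot (the same point as tamper_foot).
- head: The whole sampling head with its tray; origin on the bench under the cup's centre.
- rest: The whole tamper rest; origin on the bench under its centre.
- tin: Bystander: closed grey tin with a yellow band, 76 mm diameter, 88 mm high; origin at the centre of its underside.
- jar: Bystander: white plastic jar, 44 mm diameter, 65 mm high; origin at the centre of its underside.
- sample: Bystander: flat stone sample, 50 x 75 x 20 mm; origin at the centre of its underside.
- cassette: Bystander: blue round filter cassette, 40 mm diameter, about 19 mm high; origin at the centre of its underside.
Things that resemble listed ones, but are neither listed nor needed, are in the scene too. Leave any purple look-alike of the tamper alone.

How it is judged:
By the outcome, as a careful person would: the job done as asked, in the order asked, and still so for the second after the job is handed in, with the robot touching nothing.
It also fails if it takes over 69 s, if anything falls off the work surface, if the arm or the gripper's body presses on something with over 40 N, if the wrist force passes 120 N, or if a joint passes its speed limit or range.

## Working session

There is one attempt and no reset: what is moved stays moved. The work goes in short steps, Python scripts to look and compute and a tool call to move; the robot and the scene stay as the last step left them, time stands still between calls to the robot, and variables do not carry over. Pictures are saved under pics/ and viewed, at most 10 in all, crops included, and the job is handed in when it is done.

Besides the shell and the picture viewer there is one more tool, called as name(argument=value, ...) on one line, values as JSON. carry_out: Moves the arm, as the interface text tells. Its arguments: {"type":"object","properties":{"deltas":{"type":"array","items":{"type":"array","items":{"type":"number"}}},"force":{"type":"number"}},"required":["deltas"]}

```bash
mkdir -p pics; cat > h.py <<'E'
import numpy as np, cv2
from workcell import manip, camera, ticket, boxes_of, outline_of
def save(p,n,crop=None,s=1):
    im=p["img"]
    if crop: a,b,c,d=crop; im=im[b:d,a:c]
    im=cv2.resize(im,None,fx=s,fy=s,interpolation=cv2.INTER_CUBIC)
    cv2.imwrite("pics/"+n,im[:,:,::-1])
def foc(p): return 200/np.tan(np.radians(p["vertical_fov"])/2)
def proj(p,X):
    c=p["R"]@np.array(X)+p["t"]; f=foc(p); return c[0]/c[2]*f+p["cx"],c[1]/c[2]*f+p["cy"]
def cloud(p,mask=None):
    d=p["depth"]; v,u=np.nonzero((d>0) if mask is None else (mask&(d>0))); z=d[v,u]; f=foc(p)
    C=np.stack([(u-p["cx"])/f*z,(v-p["cy"])/f*z,z],1)
    return (C-p["t"])@p["R"],u,v
E
python3 - <<'E'
from h import *
o=manip.get_obs()
for k in("clock","position","ee_rot","ft_force","grip_width"):print(k,o[k])
for n in("scene","side"):
    p=camera(n);save(p,n+"0.png")
    print(n,p["vertical_fov"])
    for q in("head","tray","tamper","tamper_grip","rest","tin","jar","sample","cassette"):
        for b in boxes_of(q,p):print(q,round(b["conf"],2),np.round(b["position"],3),np.round(proj(p,b["position"])))
E
```

```text
clock 0.0
position [ 0.22633945 -0.58219304  0.25252651]
ee_rot [ 9.82860086e-01  1.84351701e-01 -1.59168881e-04 -6.90469971e-04]
ft_force [-0.41165765  0.28666772  1.00533643]
grip_width 0.9989584319583489
scene 52.890157342372284
head 0.89 [ 0.599 -0.216  0.051] [205. 279.]
tray 0.73 [ 0.581 -0.223  0.048] [200. 275.]
tray 0.26 [0.541 0.196 0.008] [344. 192.]
tamper 0.95 [0.666 0.265 0.013] [393. 216.]
tamper 0.67 [0.385 0.195 0.024] [314. 149.]
tamper 0.65 [0.522 0.208 0.027] [344. 182.]
tamper_grip 0.91 [0.527 0.211 0.028] [346. 182.]
tamper_grip 0.91 [0.379 0.198 0.022] [314. 148.]
tamper_grip 0.68 [0.667 0.259 0.011] [391. 217.]
tamper_grip 0.59 [0.577 0.006 0.059] [287. 226.]
rest 0.76 [0.54  0.199 0.011] [345. 191.]
tin 0.72 [0.747 0.014 0.086] [327. 279.]
jar 0.54 [0.575 0.005 0.058] [286. 226.]
sample 0.83 [0.434 0.016 0.021] [265. 189.]
cassette 0.45 [0.516 0.373 0.013] [392. 158.]
side 54.18284889774109
head 0.67 [ 0.579 -0.19   0.043] [351. 140.]
tamper 0.93 [0.648 0.274 0.03 ] [242. 258.]
tamper 0.86 [0.516 0.224 0.036] [311. 258.]
tamper 0.6 [0.371 0.207 0.02 ] [381. 280.]
tamper 0.36 [0.716 0.048 0.072] [265. 170.]
tamper_grip 0.88 [0.513 0.23  0.034] [311. 262.]
tamper_grip 0.88 [0.652 0.28  0.029] [239. 261.]
tamper_grip 0.85 [0.374 0.208 0.024] [380. 278.]
rest 0.58 [0.506 0.239 0.01 ] [313. 274.]
tin 0.83 [0.715 0.048 0.068] [265. 172.]
jar 0.78 [0.56  0.026 0.043] [328. 190.]
jar 0.43 [0.515 0.225 0.032] [311. 260.]
sample 0.67 [0.423 0.031 0.02 ] [381. 213.]
sample 0.39 [0.507 0.238 0.011] [312. 273.]
cassette 0.7 [0.507 0.378 0.013] [281. 331.]
cassette 0.33 [0.424 0.032 0.019] [381. 214.]
```

View pics/scene0.png

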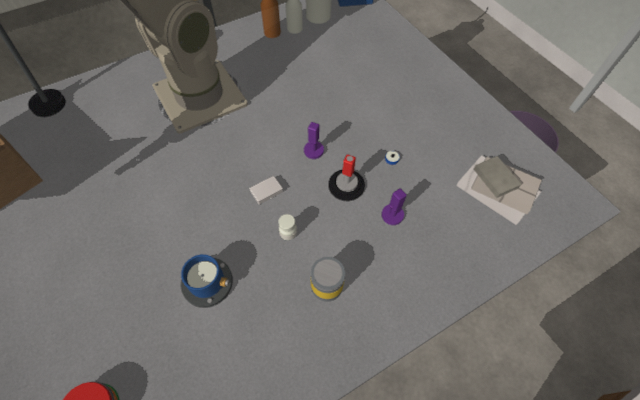

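View pics/side0.png

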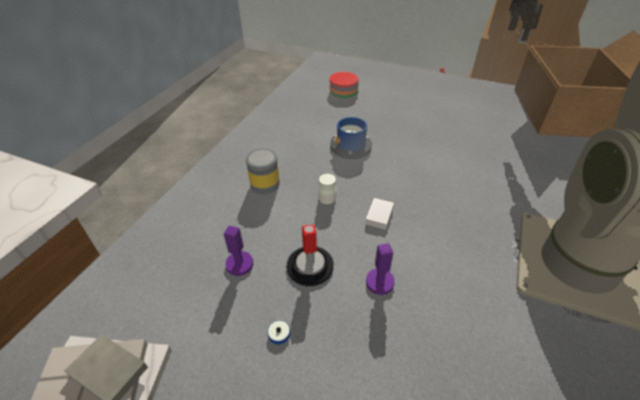

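The scene picture shows three tamper-like tools: purple ones at (314,140) and (396,205), and a red one at (348,165) standing in the black rest at (346,184). The red one fits the description. The cup is at (203,275), and the tin, jar, stone and cassette are at (327,280), (288,228), (266,189) and (392,157). I'll confirm with one crop and fit the geometry.

```bash
python3 - <<'E'
from h import *
from scipy.optimize import least_squares
def circ(P):
    r=least_squares(lambda x:np.hypot(P[:,0]-x[0],P[:,1]-x[1])-x[2],[*P.mean(0),.04],loss="soft_l1",f_scale=.002).x
    return np.round(r,4)
for n in("scene","side"):
    p=camera(n)
    hsv=cv2.cvtColor(p["img"],cv2.COLOR_RGB2HSV).astype(int)
    red=((hsv[...,0]<8)|(hsv[...,0]>172))&(hsv[...,1]>150)&(hsv[...,2]>60)
    X,u,v=cloud(p,red); m=np.hypot(X[:,0]-.52,X[:,1]-.22)<.08; X=X[m]
    print(n,"red n",len(X),"z",np.round(np.percentile(X[:,2],[1,50,99]),3))
    T=X[X[:,2]>np.percentile(X[:,2],99)-.004]; print(" top",len(T),T.mean(0).round(4),np.ptp(T,axis=0).round(3))
    print(" minrect",cv2.minAreaRect(X[:,:2].astype(np.float32)*1000))
    A,u,v=cloud(p); 
    m=(np.hypot(A[:,0]-.59,A[:,1]+.2)<.09)&(abs(A[:,2]-.076)<.004); print(" rim",m.sum(),circ(A[m,:2]),A[m,2].mean().round(4))
    m=(np.hypot(A[:,0]-.52,A[:,1]-.21)<.08)&(abs(A[:,2]-.02)<.003)&(hsv[v,u,2]<70); print(" ring",m.sum(),circ(A[m,:2]),A[m,2].mean().round(4))
    m=(np.hypot(A[:,0]-.59,A[:,1]+.2)<.12)&(abs(A[:,2]-.016)<.003); print(" foot",m.sum(),circ(A[m,:2]))
    m=(np.hypot(A[:,0]-.74,A[:,1]-.03)<.08)&(abs(A[:,2]-.088)<.004); print(" tin",A[m].mean(0).round(3))
    if n=="scene": save(p,"crop1.png",(290,110,430,230),5)
E
```

```text
scene red n 171 z [0.065 0.1   0.121]
 top 30 [0.5222 0.2143 0.1192] [0.03  0.027 0.004]
 minrect ((521.560546875, 215.6773681640625), (24.706226348876953, 26.84065818786621), 34.54581069946289)
 rim 248 [ 0.5865 -0.2181  0.0392] 0.075
 ring 107 [0.5213 0.2154 0.0355] 0.0189
 foot 597 [ 0.5841 -0.218   0.0531]
 tin [0.737 0.022 0.088]
side red n 273 z [0.052 0.099 0.12 ]
 top 52 [0.5173 0.2249 0.1187] [0.029 0.028 0.005]
 minrect ((524.626220703125, 212.21527099609375), (29.90205955505371, 48.56840515136719), 22.301069259643555)
 rim 122 [ 0.5864 -0.2142  0.0396] 0.0742
 ring 178 [0.5213 0.2191 0.0353] 0.0191
 foot 273 [ 0.5887 -0.2178  0.0528]
 tin [0.735 0.028 0.087]
```

View pics/crop1.png

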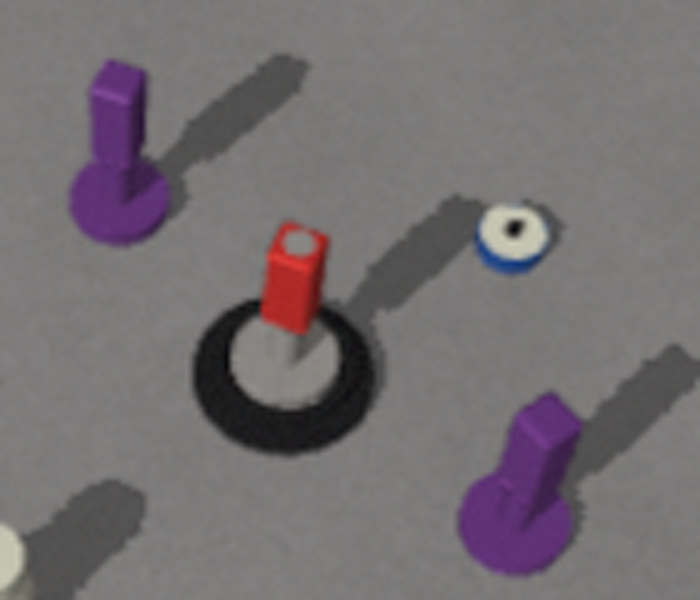

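The crop shows the red tamper, about (295,275), upright in the black ring with a pale spot on its top. Both look-alikes are purple and stand free, so the red one is the target. I'll go over the cup first, on the way to the tamper.

carry_out(deltas=[[0.35,-0.16,-0.1,0,1],[0.7,-0.32,-0.2,0,1],[1,-0.47,-0.2,0,1]])

```text
clock: 1.48
position: [0.3427, -0.4611, 0.2848]
ee_rot: [0.983, 0.185, 0.001, 0.001]
ft_force: [0.0, 0.7, 0.1]
grip_width: 1.001
grasp_force: 0.0
```

carry_out(deltas=[[0.35,-0.16,0,0,1],[0.7,-0.32,0,0,1],[1,-0.47,0,0,1]])

```text
clock: 1.85
position: [0.4564, -0.3405, 0.2836]
ee_rot: [0.983, 0.185, 0.0, 0.0]
ft_force: [0.2, -0.4, 0.0]
grip_width: 1.004
grasp_force: 0.0
```

carry_out(deltas=[[0.35,-0.16,0,0,1],[0.7,-0.32,0,0,1],[1,-0.47,0,0,1],[1,-0.47,0,0,1]])

```text
clock: 2.35
position: [0.5717, -0.2174, 0.283]
ee_rot: [0.982, 0.188, 0.001, -0.001]
ft_force: [-0.9, -1.0, 0.3]
grip_width: 1.003
grasp_force: 0.0
```

```bash
cat >> h.py <<'E'
from scipy.spatial.transform import Rotation as Ro
def wray(p,u,v):
    f=foc(p); x=np.asarray(u)-p["cx"]; y=np.asarray(v)-p["cy"]; r=np.hypot(x,y); th=r/f; s=np.where(r>0,np.sin(th)/np.maximum(r,1e-9),1/f)
    return np.stack([x*s,y*s,np.cos(th)],-1)
def wcloud(p,mask=None):
    d=p["depth"]; v,u=np.nonzero((d>0) if mask is None else (mask&(d>0))); D=wray(p,u,v); C=D/D[:,2:]*d[v,u][:,None]
    return (C-p["t"])@p["R"],u,v
def todelta(X,o=None):
    o=o or manip.get_obs(); R=Ro.from_quat(o["ee_rot"]).as_matrix(); return np.round(R.T@(np.array(X)-o["position"])/.15,3)
E
python3 - <<'E'
from h import *
from scipy.optimize import least_squares
def circ(P):
    return least_squares(lambda x:np.hypot(P[:,0]-x[0],P[:,1]-x[1])-x[2],[*P.mean(0),.04],loss="soft_l1",f_scale=.002).x.round(4)
o=manip.get_obs(); print(o["clock"],o["position"],o["ee_rot"],o["joint_pos"])
p=camera("wrist"); save(p,"w1.png")
print(p["vertical_fov"],p["cx"],p["cy"],"cam at",-p["R"].T@p["t"],p["R"][2])
A,u,v=wcloud(p)
m=(np.hypot(A[:,0]-.586,A[:,1]+.216)<.07)&(abs(A[:,2]-.076)<.003); print("rim",m.sum(),circ(A[m,:2]),A[m,2].mean())
m=(np.hypot(A[:,0]-.586,A[:,1]+.216)<.028)&(A[:,2]<.073);B=A[m]
c,_,_,_=np.linalg.lstsq(np.c_[B[:,:2]-[.586,-.216],np.ones(len(B))],B[:,2],rcond=None); print("tray plane",m.sum(),c, np.percentile(B[:,2],[2,50,98]))
E
```

```text
2.35 [ 0.57167161 -0.21741746  0.28304814] [ 9.82188953e-01  1.87892136e-01  5.57660523e-04 -1.04641251e-03] [ 0.57917402  0.31328791 -0.36694781  1.43841789  0.10984642  1.41031171
 -0.98174043]
65.70646984690485 318.6968348782638 202.3727556822501 cam at [ 0.64677789 -0.188163    0.40399704] [-0.28737614 -0.11350141 -0.95106908]
rim 1040 [ 0.5873 -0.2176  0.0391] 0.07584047832651139
tray plane 1778 [0.05634283 0.00765633 0.05174504] [0.0495494  0.05177342 0.05395909]
```

View pics/w1.png

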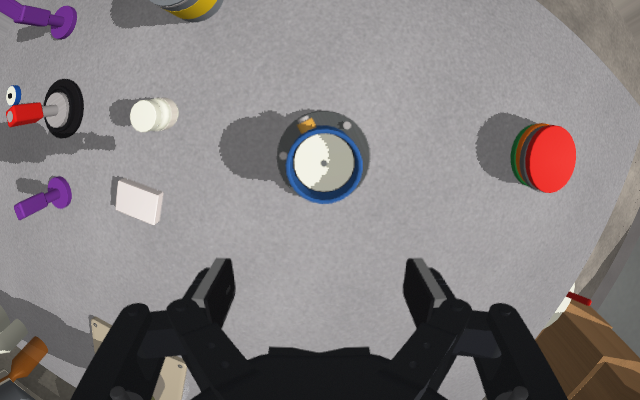

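The wrist picture shows the cup centred at about (325,165), with the tray visible inside. The red tamper is at (40,110), and the jar and stone lie at (155,115) and (138,200). Next I move over the tamper.

carry_out(deltas=[[0.09,-0.35,0,0,1],[0.18,-0.7,0,0,1],[0.25,-0.94,0,0,1]])

```text
clock: 2.78
position: [0.5524, -0.0763, 0.2837]
ee_rot: [0.983, 0.184, 0.0, 0.0]
ft_force: [0.5, 0.4, -0.0]
grip_width: 1.0
grasp_force: 0.0
```

carry_out(deltas=[[0.09,-0.35,0,0,1],[0.18,-0.7,0,0,1],[0.25,-0.94,0,0,1]])

```text
clock: 3.15
position: [0.5364, 0.0687, 0.2837]
ee_rot: [0.983, 0.184, 0.0, 0.0]
ft_force: [0.6, -0.6, -0.6]
grip_width: 0.999
grasp_force: 0.0
```

carry_out(deltas=[[0.09,-0.35,0,0,1],[0.18,-0.7,0,0,1],[0.25,-0.94,0,0,1],[0.25,-0.94,0,0,1]])

```text
clock: 3.65
position: [0.5201, 0.2146, 0.2834]
ee_rot: [0.983, 0.186, 0.0, -0.0]
ft_force: [0.7, -0.5, -0.6]
grip_width: 0.999
grasp_force: 0.0
```

```bash
cat > look.py <<'E'
from h import *
from scipy.optimize import least_squares
def circ(P):
    return least_squares(lambda x:np.hypot(P[:,0]-x[0],P[:,1]-x[1])-x[2],[*P.mean(0),.04],loss="soft_l1",f_scale=.002).x.round(4)
def handle(p,c=(.521,.217)):
    hsv=cv2.cvtColor(p["img"],cv2.COLOR_RGB2HSV).astype(int)
    red=((hsv[...,0]<8)|(hsv[...,0]>172))&(hsv[...,1]>120)&(hsv[...,2]>50)
    A,u,v=wcloud(p); near=np.hypot(A[:,0]-c[0],A[:,1]-c[1])<.06
    m=near&(abs(A[:,2]-.12)<.004); print("top",m.sum(),A[m].mean(0).round(4)); r=cv2.minAreaRect(A[m,:2].astype(np.float32)*1000); print(" rect",np.round([*r[0],*r[1],r[2]],1))
    m=near&red[v,u]; r=cv2.minAreaRect(A[m,:2].astype(np.float32)*1000); print(" all-red rect",np.round([*r[0],*r[1],r[2]],1))
    V=v<1e9
    m=near&(abs(A[:,2]-.022)<.0025); print("foot top",m.sum(), circ(A[m,:2]) if m.sum()>20 else "")
    m=near&(abs(A[:,2]-.020)<.0025)&(hsv[v,u,2]<70); print("ring",m.sum(), circ(A[m,:2]) if m.sum()>20 else "")
E
python3 - <<'E'
from look import *
o=manip.get_obs(); print(o["clock"],o["position"],o["ee_rot"],o["joint_pos"],o["ft_force"])
p=camera("wrist"); save(p,"w2.png"); handle(p)
E
```

```text
3.65 [0.52011644 0.21464989 0.28342552] [ 9.82556826e-01  1.85962305e-01  9.91031569e-05 -3.06977517e-04] [ 0.08099968  0.2398272  -0.65020437  1.5569293   0.14608632  1.39388236
 -1.77779278] [ 0.67742987 -0.51182037 -0.57416136]
top 661 [0.521  0.2183 0.1198]
 rect [520.2 218.1  25.6  26.1  35.5]
 all-red rect [503.  213.8  61.3  38.5  31.9]
foot top 1331 [0.5163 0.2166 0.0266]
ring 573 [0.522  0.2166 0.0351]
```

View pics/w2.png

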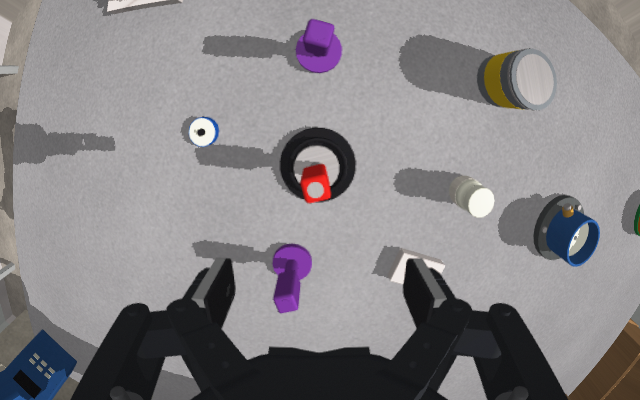

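The wrist picture shows the red handle's top at (316,188), inside the black ring at (318,163). Its square is turned about 13° relative to the gripper. I'll turn, go halfway down and check.

carry_out(deltas=[[0.01,-0.01,0.2,-0.3,1],[0.01,-0.01,0.5,-0.45,1],[0.01,-0.015,0.65,-0.45,1],[0.01,-0.015,0.65,-0.45,1]])

```text
clock: 4.2
position: [0.5213, 0.2125, 0.1843]
ee_rot: [0.955, 0.297, -0.002, 0.001]
ft_force: [0.4, -0.3, 0.9]
grip_width: 1.003
grasp_force: 0.0
```

```bash
python3 - <<'E'
from look import *
o=manip.get_obs(); print(o["clock"],o["position"],o["ee_rot"],o["ft_force"], np.degrees(2*np.arctan2(o["ee_rot"][1],o["ee_rot"][0])))
p=camera("wrist"); save(p,"w3.png"); handle(p)
print(todelta([.521,.2175,.096]))
E
```

```text
4.2 [0.52133244 0.2125263  0.18432778] [ 9.54847494e-01  2.97091669e-01 -1.56958934e-03  5.82372705e-04] [ 0.43289605 -0.33513776  0.90722502] 34.56606088955732
top 1377 [0.5212 0.2187 0.1198]
 rect [520.3 218.3  25.1  25.8  35.4]
 all-red rect [511.1 207.4  54.6  44.   19.5]
foot top 2348 [0.5171 0.216  0.0261]
ring 955 [0.5218 0.2168 0.0351]
[ 0.011 -0.027  0.599]
```

View pics/w3.png

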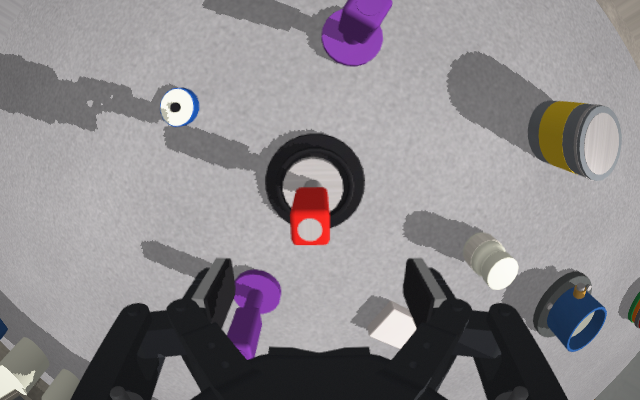

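The handle is now square to the gripper: its top is at (310,230), midway between the fingers at (215,290) and (415,290). I'll descend.

carry_out(deltas=[[0.01,-0.01,0.2,0,1],[0.01,-0.01,0.4,0,1],[0.01,-0.01,0.4,0,1],[0.01,-0.01,0.4,0,1]])

```text
clock: 4.75
position: [0.5229, 0.2175, 0.1278]
ee_rot: [0.954, 0.298, 0.001, 0.0]
ft_force: [-0.0, 0.2, 0.1]
grip_width: 1.0
grasp_force: 0.0
```

```bash
python3 - <<'E'
from h import *
o=manip.get_obs(); print(o["clock"],o["position"],o["ee_rot"],o["ft_force"],todelta([.521,.218,.096]))
E
```

```text
4.75 [0.52291599 0.21745107 0.1278446 ] [9.54485325e-01 2.98255315e-01 1.23609253e-03 6.42821766e-05] [-0.02553501  0.19886702  0.11976293] [-0.009 -0.01   0.212]
```

carry_out(deltas=[[-0.01,-0.01,0.1,0,1],[-0.01,-0.01,0.21,0,1],[-0.01,-0.01,0.21,0,1],[-0.01,-0.01,0.21,0,-1],[-0.01,-0.01,0.21,0,-1],[-0.01,-0.01,0.21,0,-1],[-0.01,-0.01,0.21,0,-1],[-0.01,-0.01,0.21,0,-1],[-0.01,-0.01,0.21,0,-1]], force=60)

```text
clock: 5.88
position: [0.5198, 0.218, 0.0946]
ee_rot: [0.954, 0.299, 0.0, -0.0]
ft_force: [-0.9, 1.0, 4.6]
grip_width: 0.296
grasp_force: 59.5
```

```bash
python3 - <<'E'
from h import *
o=manip.get_obs(); print(o["clock"],o["position"],o["ee_rot"],o["ft_force"],o["torque"],o["grip_width"]*85,o["grasp_force"])
E
```

```text
5.875 [0.51980927 0.21802539 0.0946218 ] [ 9.54358864e-01  2.98662183e-01  2.40817959e-04 -2.31092673e-05] [-0.91089955  1.03793055  4.62590581] [0.06279672 0.26522506 0.03307415] 25.193255816542198 59.510875940322876
```

Grasped with an opening of 25 mm. Next is the lift.

carry_out(deltas=[[0,0,-0.1,0,-1],[0,0,-0.3,0,-1],[0,0,-0.6,0,-1],[0,0,-0.85,0,-1],[0,0,-0.85,0,-1],[0,0,-0.85,0,-1]])

```text
clock: 6.62
position: [0.5192, 0.2172, 0.2207]
ee_rot: [0.954, 0.298, -0.001, 0.0]
ft_force: [0.3, -0.3, -5.1]
grip_width: 0.293
grasp_force: 59.6
```

```bash
python3 - <<'E'
from h import *
o=manip.get_obs(); print(o["clock"],o["position"],o["ee_rot"],o["ft_force"],o["torque"],o["grip_width"]*85,o["grasp_force"])
print(todelta([.5873,-.2176,.22]))
p=camera("side");save(p,"s2.png",(200,150,420,320),3.6)
E
```

```text
6.625 [0.51918907 0.21716455 0.22070522] [ 9.54419971e-01  2.98465578e-01 -8.59802503e-04  2.80243125e-04] [ 0.30106207 -0.30317217 -5.08074733] [-0.01361864 -0.02795928  0.0438165 ] 24.93320314854183 59.59024965763092
[-1.278  2.641  0.007]
```

View pics/s2.png

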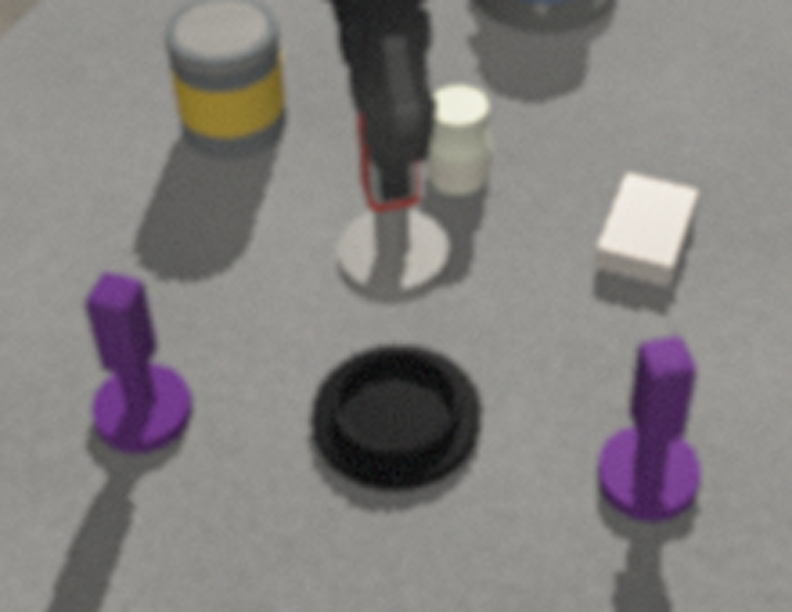

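The side crop shows the tamper hanging upright in the gripper, foot at (392,250), above the empty rest at (396,415). Next I carry it over the cup with a firmer grip.

carry_out(deltas=[[-0.1,0.2,0,0,-1],[-0.25,0.5,0,0,-1],[-0.38,0.75,0,0,-1],[-0.43,0.88,0,0,-1]], force=100)

```text
clock: 7.18
position: [0.5414, 0.0692, 0.22]
ee_rot: [0.955, 0.297, -0.002, 0.0]
ft_force: [0.6, 0.8, -5.0]
grip_width: 0.287
grasp_force: 99.5
```

carry_out(deltas=[[-0.15,0.3,0,0,-1],[-0.3,0.6,0,0,-1],[-0.43,0.88,0,0,-1]])

```text
clock: 7.55
position: [0.5634, -0.0747, 0.2201]
ee_rot: [0.954, 0.298, -0.001, -0.0]
ft_force: [0.6, -0.1, -4.1]
grip_width: 0.289
grasp_force: 99.5
```

carry_out(deltas=[[-0.15,0.3,0,0,-1],[-0.3,0.6,0,0,-1],[-0.42,0.88,0,0,-1],[-0.42,0.88,0,0,-1],[-0.42,0.88,0,0,-1]])

```text
clock: 8.18
position: [0.5871, -0.2162, 0.2202]
ee_rot: [0.954, 0.299, -0.001, -0.001]
ft_force: [-0.0, 0.3, -3.9]
grip_width: 0.29
grasp_force: 99.7
```

```bash
cat > foot.py <<'E'
from look import *
o=manip.get_obs(); print(o["clock"],o["position"].round(4),o["ee_rot"].round(4),o["ft_force"].round(2),o["torque"].round(3),(o["grip_width"]*85).round(1),o["grasp_force"].round(1))
print("to cup",todelta([.5873,-.2176,.16]))
x,y,z=o["position"]
for n in("scene","side","wrist"):
    p=camera(n); A,u,v=(wcloud if n=="wrist" else cloud)(p); h=z-.0846+.012
    near=(np.hypot(A[:,0]-x,A[:,1]-y)<.045)
    m=near&(abs(A[:,2]-h)<.005); B=A[m]
    if m.sum()>30:
        C,r=cv2.minEnclosingCircle((B[:,:2]*1000).astype(np.float32)); L=np.linalg.lstsq(np.c_[B[:,:2]-[x,y],np.ones(len(B))],B[:,2],rcond=None)[0]
        print(n,m.sum(),"enc",np.round(C,1),round(r,1),"plane tilt",L[:2].round(3),"z",L[2].round(4),"exp",round(h,4))
    m=(np.hypot(A[:,0]-.5873,A[:,1]+.2176)<.06)&(abs(A[:,2]-.076)<.003)
    if m.sum()>60: print(n,"rim",circ(A[m,:2]))
E
python3 foot.py
```

```text
Traceback (most recent call last):
  File "foot.py", line 2, in <module>
    o=manip.get_obs(); print(o["clock"],o["position"].round(4),o["ee_rot"].round(4),o["ft_force"].round(2),o["torque"].round(3),(o["grip_width"]*85).round(1),o["grasp_force"].round(1))
                                                                                                                                ^^^^^^^^^^^^^^^^^^^^^^^^^^
AttributeError: 'float' object has no attribute 'round'
```

```bash
sed -i 's/(o\["grip_width"\]\*85).round(1),o\["grasp_force"\].round(1)/o["grip_width"]*85,o["grasp_force"]/' foot.py; python3 foot.py
```

```text
8.175 [ 0.5871 -0.2162  0.2202] [ 9.543e-01  2.988e-01 -9.000e-04 -1.100e-03] [-0.01  0.25 -3.95] [0.042 0.03  0.02 ] 24.629179316434694 99.71357703208923
to cup [-0.004  0.009  0.401]
scene 412 enc [ 586.6 -216.4] 29.0 plane tilt [-0.014  0.008] z 0.1467 exp 0.1476
scene rim [ 0.5864 -0.2181  0.0392]
side 182 enc [ 587.6 -213.6] 31.6 plane tilt [ 0.003 -0.011] z 0.1467 exp 0.1476
side rim [ 0.5864 -0.2143  0.0393]
wrist 3502 enc [ 588.1 -215.2] 29.0 plane tilt [-0.016 -0.006] z 0.1485 exp 0.1476
wrist rim [ 0.5872 -0.2173  0.0392]
```

carry_out(deltas=[[0,0.01,0.1,0,-1],[0,0.01,0.25,0,-1],[0,0.01,0.4,0,-1],[0,0.01,0.4,0,-1],[0,0.01,0.4,0,-1]])

```text
clock: 8.95
position: [0.5888, -0.2181, 0.1624]
ee_rot: [0.954, 0.299, 0.0, 0.0]
ft_force: [-0.3, 0.5, -3.5]
grip_width: 0.293
grasp_force: 99.5
```

```bash
python3 foot.py
```

```text
8.95 [ 0.5888 -0.2181  0.1624] [9.543e-01 2.988e-01 3.000e-04 2.000e-04] [-0.29  0.52 -3.47] [-0.016 -0.026  0.016] 24.9241685358877 99.5181155204773
to cup [-0.007 -0.009  0.016]
scene 361 enc [ 588.4 -218.6] 29.1 plane tilt [-0.017 -0.003] z 0.0891 exp 0.0898
scene rim [ 0.5865 -0.2182  0.0391]
side 178 enc [ 588.9 -216. ] 30.2 plane tilt [-0.001 -0.017] z 0.089 exp 0.0898
side rim [ 0.5867 -0.2151  0.0387]
wrist 3494 enc [ 589.7 -218.2] 29.0 plane tilt [-0.013 -0.005] z 0.0904 exp 0.0898
wrist rim [ 0.5874 -0.2172  0.039 ]
```

carry_out(deltas=[[-0.01,-0.007,0.05,0,-1],[-0.01,-0.007,0.1,0,-1],[-0.01,-0.007,0.135,0,-1],[-0.01,-0.007,0.135,0,-1]])

```text
clock: 9.6
position: [0.5864, -0.2182, 0.1409]
ee_rot: [0.954, 0.299, -0.0, -0.0]
ft_force: [0.3, -0.2, -4.4]
grip_width: 0.29
grasp_force: 99.8
```

carry_out(deltas=[[0,0,0.013,0,-1],[0,0,0.026,0,-1],[0,0,0.04,0,-1],[0,0,0.04,0,-1]])

```text
clock: 10.1
position: [0.5869, -0.2183, 0.1359]
ee_rot: [0.954, 0.299, 0.0, 0.0]
ft_force: [0.1, -0.4, -0.5]
grip_width: 0.289
grasp_force: 100.6
```

carry_out(deltas=[[0,0,0.007,0,-1],[0,0,0.013,0,-1],[0,0,0.013,0,-1]])

```text
clock: 10.48
position: [0.587, -0.2183, 0.1344]
ee_rot: [0.954, 0.299, 0.0, 0.0]
ft_force: [-3.2, 1.0, 5.6]
grip_width: 0.294
grasp_force: 101.0
```

carry_out(deltas=[[0,0,0.007,0,-1],[0,0,0.013,0,-1],[0,0,0.013,0,-1]])

```text
clock: 10.85
position: [0.587, -0.2183, 0.1323]
ee_rot: [0.954, 0.299, 0.0, 0.0]
ft_force: [-1.9, 1.4, 5.2]
grip_width: 0.291
grasp_force: 101.0
```

carry_out(deltas=[[0,0,0.004,0,-1],[0,0,0.008,0,-1],[0,0,0.008,0,-1]])

```text
clock: 11.22
position: [0.587, -0.2183, 0.1312]
ee_rot: [0.954, 0.299, 0.0, 0.0]
ft_force: [-3.1, 1.3, 5.5]
grip_width: 0.287
grasp_force: 101.1
```

carry_out(deltas=[[0,0,0.004,0,-1],[0,0,0.008,0,-1],[0,0,0.008,0,-1]])

```text
clock: 11.6
position: [0.587, -0.2183, 0.1301]
ee_rot: [0.954, 0.299, 0.0, 0.0]
ft_force: [-3.2, 0.8, 6.7]
grip_width: 0.295
grasp_force: 101.1
```

carry_out(deltas=[[0,0,0.004,0,-1],[0,0,0.008,0,-1],[0,0,0.008,0,-1]])

```text
clock: 11.98
position: [0.587, -0.2183, 0.1289]
ee_rot: [0.954, 0.299, 0.0, 0.0]
ft_force: [-2.4, 0.8, 7.2]
grip_width: 0.294
grasp_force: 101.2
```

carry_out(deltas=[[0,0,0.004,0,-1],[0,0,0.008,0,-1],[0,0,0.008,0,-1]])

```text
clock: 12.35
position: [0.587, -0.2183, 0.1277]
ee_rot: [0.954, 0.299, 0.0, 0.0]
ft_force: [-2.7, 0.9, 6.8]
grip_width: 0.293
grasp_force: 101.2
```

carry_out(deltas=[[0,0,0.004,0,-1],[0,0,0.008,0,-1],[0,0,0.008,0,-1]])

```text
clock: 12.72
position: [0.587, -0.2183, 0.1267]
ee_rot: [0.954, 0.299, 0.0, 0.0]
ft_force: [-2.3, 0.8, 8.3]
grip_width: 0.293
grasp_force: 101.4
```

carry_out(deltas=[[0,0,0.004,0,-1],[0,0,0.007,0,-1],[0,0,0.007,0,-1]])

```text
clock: 13.1
position: [0.5872, -0.2183, 0.1265]
ee_rot: [0.954, 0.299, 0.001, 0.001]
ft_force: [-5.2, 2.6, 14.9]
grip_width: 0.29
grasp_force: 102.3
```

carry_out(deltas=[[0,0,0,0,-1],[0,0,0,0,-1]])

```text
clock: 13.35
position: [0.5872, -0.2183, 0.1265]
ee_rot: [0.954, 0.299, 0.001, 0.001]
ft_force: [-6.0, 2.7, 15.2]
grip_width: 0.289
grasp_force: 102.3
```

```bash
python3 - <<'E'
from h import *
for i in range(5):
    o=manip.get_obs(); print(o["clock"],o["position"].round(4),o["ee_rot"].round(4),o["ft_force"].round(2),o["torque"].round(3)); camera("side")
E
python3 foot.py
```

```text
13.35 [ 0.5872 -0.2183  0.1265] [9.544e-01 2.986e-01 6.000e-04 6.000e-04] [-5.96  2.71 15.24] [ 0.638  1.553 -0.006]
13.4 [ 0.5872 -0.2183  0.1265] [9.544e-01 2.986e-01 6.000e-04 6.000e-04] [-6.    2.42 14.8 ] [0.542 1.573 0.045]
13.45 [ 0.5872 -0.2183  0.1265] [9.544e-01 2.986e-01 6.000e-04 6.000e-04] [-6.22  2.66 14.55] [0.608 1.577 0.055]
13.5 [ 0.5872 -0.2183  0.1265] [9.544e-01 2.986e-01 6.000e-04 6.000e-04] [-5.03  1.91 14.31] [0.608 1.55  0.027]
13.55 [ 0.5872 -0.2183  0.1265] [9.544e-01 2.986e-01 6.000e-04 6.000e-04] [-5.56  2.13 14.72] [0.574 1.518 0.072]
13.6 [ 0.5872 -0.2183  0.1265] [9.544e-01 2.986e-01 6.000e-04 6.000e-04] [-5.06  1.82 14.16] [0.606 1.531 0.027] 24.885802947589106 102.26627826690674
to cup [ 0.004 -0.003 -0.223]
scene 405 enc [ 590.6 -217.1] 41.1 plane tilt [ 0.002 -0.   ] z 0.0533 exp 0.0539
scene rim [ 0.5862 -0.2181  0.0392]
side 196 enc [ 585.7 -213.6] 41.7 plane tilt [0.008 0.004] z 0.0536 exp 0.0539
side rim [ 0.5866 -0.2149  0.0389]
wrist 4068 enc [ 589.8 -215.3] 40.1 plane tilt [-0.006 -0.002] z 0.054 exp 0.0539
wrist rim [ 0.5871 -0.2172  0.039 ]
```

The tray stopped at about 34 mm below the rim. The force held near 18.5 N for over half a second and the foot is level. I'll lift and check.

carry_out(deltas=[[0,0,-0.01,0,-1],[0,0,-0.03,0,-1],[0,0,-0.1,0,-1],[0,0,-0.25,0,-1],[0,0,-0.45,0,-1],[0,0,-0.64,0,-1],[0,0,-0.64,0,-1],[0,0,-0.64,0,-1]])

```text
clock: 14.75
position: [0.5861, -0.2182, 0.2193]
ee_rot: [0.954, 0.299, -0.001, -0.0]
ft_force: [-0.2, 0.6, -4.0]
grip_width: 0.29
grasp_force: 100.3
```

```bash
python3 foot.py; python3 - <<'E'
from h import *
for n in("scene","side"):
    p=camera(n); A,u,v=cloud(p); m=(np.hypot(A[:,0]-.587,A[:,1]+.217)<.034)&(A[:,2]<.06)&(A[:,2]>.02);B=A[m]
    if len(B)>10: print(n,m.sum(),np.linalg.lstsq(np.c_[B[:,:2]-[.587,-.217],np.ones(len(B))],B[:,2],rcond=None)[0].round(4),np.percentile(B[:,2],[5,50,95]))
print(todelta([.5198,.218,.22]))
E
```

```text
14.75 [ 0.5861 -0.2182  0.2193] [ 9.544e-01  2.986e-01 -7.000e-04 -4.000e-04] [-0.24  0.61 -4.02] [ 0.01  -0.007  0.011] 24.62241267572654 100.27174830436707
to cup [0.009 0.002 0.395]
scene 410 enc [ 585.3 -219.2] 29.2 plane tilt [-0.018 -0.002] z 0.1461 exp 0.1467
scene rim [ 0.5866 -0.2181  0.0393]
side 180 enc [ 585.3 -213.8] 30.2 plane tilt [ 0.002 -0.01 ] z 0.1451 exp 0.1467
side rim [ 0.5865 -0.214   0.0392]
wrist 3484 enc [ 586.4 -218.2] 29.0 plane tilt [-0.015 -0.003] z 0.1464 exp 0.1467
wrist rim [ 0.5871 -0.2174  0.0392]
scene 437 [0.0013 0.0064 0.0414] [0.0388077  0.04131999 0.04424968]
side 63 [ 0.0763 -0.3865  0.034 ] [0.03937641 0.04118866 0.05498511]
[ 1.293e+00 -2.642e+00 -1.000e-03]
```

The tray now lies level at z ≈ 0.041. Next I carry the tamper back over the rest.

carry_out(deltas=[[0.1,-0.2,0,0,-1],[0.25,-0.5,0,0,-1],[0.38,-0.75,0,0,-1],[0.43,-0.88,0,0,-1]])

```text
clock: 15.5
position: [0.5642, -0.0702, 0.2205]
ee_rot: [0.954, 0.3, 0.0, -0.0]
ft_force: [0.6, -0.6, -4.6]
grip_width: 0.291
grasp_force: 100.0
```

carry_out(deltas=[[0.15,-0.3,0,0,-1],[0.3,-0.6,0,0,-1],[0.43,-0.88,0,0,-1]])

```text
clock: 15.88
position: [0.542, 0.0731, 0.2205]
ee_rot: [0.955, 0.298, 0.0, 0.0]
ft_force: [0.2, -0.1, -4.8]
grip_width: 0.296
grasp_force: 99.8
```

carry_out(deltas=[[0.15,-0.3,0,0,-1],[0.3,-0.6,0,0,-1],[0.43,-0.88,0,0,-1],[0.43,-0.88,0,0,-1],[0.43,-0.88,0,0,-1]])

```text
clock: 16.5
position: [0.5204, 0.2163, 0.2203]
ee_rot: [0.955, 0.298, -0.0, 0.0]
ft_force: [0.3, -0.1, -4.0]
grip_width: 0.294
grasp_force: 100.3
```

```bash
cat > back.py <<'E'
from look import *
o=manip.get_obs(); print(o["clock"],o["position"].round(4),o["ee_rot"].round(4),o["ft_force"].round(2))
print("to",todelta([.5198,.218,.0946]))
x,y,z=o["position"]
for n in("scene","side","wrist"):
    p=camera(n); A,u,v=(wcloud if n=="wrist" else cloud)(p); h=z-.0846+.012
    m=(np.hypot(A[:,0]-x,A[:,1]-y)<.045)&(abs(A[:,2]-h)<.005); C,r=cv2.minEnclosingCircle((A[m,:2]*1000).astype(np.float32)); print(n,"foot",np.round(C,1),round(r,1))
    V=p["img"].max(2)[v,u]
    m=(np.hypot(A[:,0]-.521,A[:,1]-.217)<.06)&(abs(A[:,2]-.020)<.0025)&(V<80)
    if m.sum()>60: print(n,"ring",m.sum(),circ(A[m,:2]))
    m=(np.hypot(A[:,0]-.521,A[:,1]-.217)<.06)&(abs(A[:,2]-.010)<.004)&(V<80)
    if m.sum()>60: C,r=cv2.minEnclosingCircle((A[m,:2]*1000).astype(np.float32)); print(n,"base",np.round(C,1),round(r,1))
E
python3 back.py
```

```text
16.5 [0.5204 0.2163 0.2203] [ 9.545e-01  2.982e-01 -2.000e-04  4.000e-04] [ 0.33 -0.06 -4.  ]
to [ 0.004 -0.012  0.838]
scene foot [521.3 215.2] 29.8
scene ring 114 [0.5217 0.2154 0.0351]
scene base [521.1 215.7] 50.9
side foot [520.7 217.9] 29.4
side ring 193 [0.5211 0.2189 0.0353]
side base [521.4 219.4] 49.9
wrist foot [521.1 215.9] 29.1
wrist ring 639 [0.5218 0.2167 0.0352]
wrist base [522.3 217.3] 49.3
```

carry_out(deltas=[[0.006,-0.004,0.15,0,-1],[0.006,-0.004,0.4,0,-1],[0.006,-0.004,0.6,0,-1],[0.006,-0.004,0.7,0,-1],[0.006,-0.004,0.7,0,-1],[0.006,-0.004,0.7,0,-1]])

```text
clock: 17.4
position: [0.5212, 0.2186, 0.1169]
ee_rot: [0.954, 0.298, 0.001, -0.0]
ft_force: [0.4, 0.7, -3.7]
grip_width: 0.294
grasp_force: 100.1
```

```bash
python3 back.py
```

```text
17.4 [0.5212 0.2186 0.1169] [ 0.9544  0.2984  0.001  -0.    ] [ 0.43  0.68 -3.72]
to [-0.01  -0.002  0.149]
scene foot [521.9 216.1] 29.0
scene ring 79 [0.5216 0.2154 0.0356]
scene base [522.4 215.6] 49.9
side foot [521.6 220.7] 29.8
side ring 126 [0.5214 0.219  0.0352]
side base [520.9 220.9] 49.4
wrist foot [521.6 218.6] 29.2
wrist ring 1227 [0.5215 0.2167 0.0354]
wrist base [521.9 217.1] 49.7
```

carry_out(deltas=[[-0.005,0.007,0.03,0,-1],[-0.005,0.007,0.07,0,-1],[-0.005,0.007,0.11,0,-1],[-0.005,0.007,0.13,0,-1],[-0.005,0.007,0.145,0,-1],[-0.005,0.007,0.145,0,-1]])

```text
clock: 18.3
position: [0.5203, 0.2173, 0.0947]
ee_rot: [0.954, 0.299, -0.0, 0.0]
ft_force: [-4.8, -1.2, 6.9]
grip_width: 0.291
grasp_force: 101.4
```

```bash
python3 back.py
```

```text
18.3 [0.5203 0.2173 0.0947] [ 9.544e-01  2.986e-01 -1.000e-04  3.000e-04] [-4.79 -1.19  6.87]
to [ 0.    -0.006  0.001]
scene foot [521.2 215.4] 38.7
scene ring 97 [0.522  0.2153 0.0352]
scene base [522.  214.9] 50.0
side foot [520.8 218.6] 38.4
side ring 163 [0.5212 0.219  0.0354]
side base [521.4 220.1] 49.7
wrist foot [521.4 216.8] 38.0
wrist ring 1652 [0.5218 0.217  0.0351]
wrist base [521.7 217. ] 49.7
```

The tamper stands on the rest's floor at the same height as when it was gripped. I'll ease off, open and retreat upwards.

carry_out(deltas=[[0,0,-0.003,0,-1],[0,0,-0.005,0,-0.2],[0,0,-0.005,0,0],[0,0,-0.005,0,0.5],[0,0,-0.005,0,1],[0,0,-0.005,0,1],[0,0,-0.005,0,1]], force=40)

```text
clock: 19.32
position: [0.5204, 0.2171, 0.0946]
ee_rot: [0.954, 0.299, 0.0, 0.0]
ft_force: [0.6, -0.0, -0.4]
grip_width: 0.995
grasp_force: 0.0
```

carry_out(deltas=[[0,0,-0.15,0,1],[0,0,-0.4,0,1],[0,0,-0.7,0,1],[0,0,-1,0,1],[0,0,-1,0,1],[0,0,-1,0,1]])

```text
clock: 20.08
position: [0.5202, 0.2169, 0.244]
ee_rot: [0.954, 0.299, -0.0, 0.0]
ft_force: [0.7, 0.0, -0.6]
grip_width: 1.001
grasp_force: 0.0
```

```bash
python3 - <<'E'
from look import *
p=camera("wrist"); handle(p); save(p,"w4.png")
p=camera("scene"); A,u,v=cloud(p); m=(np.hypot(A[:,0]-.587,A[:,1]+.217)<.033)&(A[:,2]<.06)&(A[:,2]>.02);B=A[m]
print(np.linalg.lstsq(np.c_[B[:,:2]-[.587,-.217],np.ones(len(B))],B[:,2],rcond=None)[0].round(4))
for q in("tin","jar","sample","cassette"):
    for b in boxes_of(q,p)[:1]:print(q,round(b["conf"],2),np.round(b["position"],3))
E
```

```text
top 884 [0.5219 0.2177 0.1197]
 rect [521.2 217.4  25.2  25.4  35.3]
 all-red rect [522.  216.7  25.7  27.5  35.5]
foot top 1638 [0.5179 0.2145 0.0265]
ring 674 [0.5218 0.2167 0.0352]
[0.0005 0.0032 0.0416]
tin 0.91 [0.749 0.014 0.091]
jar 0.58 [0.578 0.008 0.058]
sample 0.66 [0.431 0.015 0.02 ]
cassette 0.71 [0.526 0.213 0.024]
```

View pics/w4.png

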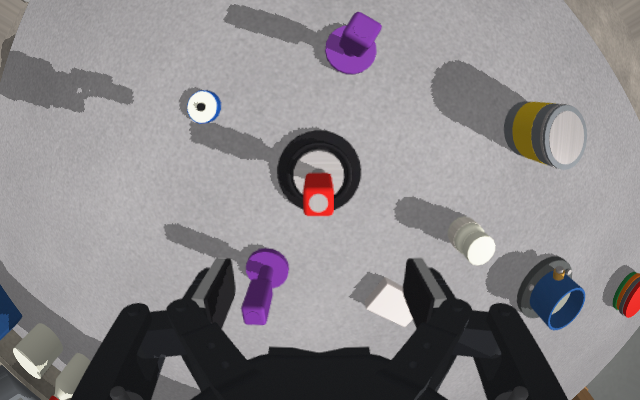

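The picture shows the tamper upright in its rest, handle top at (318,203) and ring at (319,170). The gripper is open and clear. The tin, jar, stone and cassette are where they started, and the tray is still level.

```bash
python3 -c "
from workcell import ticket
print(ticket.hand_in())"
```

```text
the job is handed in; nothing more can be done
None
```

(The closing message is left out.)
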